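# Pack the mould in its clamping frame

## Robot

A 6-joint arm with a two-finger parallel gripper is mounted at the origin on a cart in front of the work surface, level with it; the furniture and walls round the work are solid. World frame = base frame: x ahead of the robot, y to its left, z up, the work surface at z = 0. Lengths are in m, angles in degrees, forces in N, time in s.
With the tool pointing down it reaches from about 0.35 to 0.925 m from the base axis. Payload 6.4 kg.
Tool frame: the origin (TCP) lies midway between the tips of the shut fingers; the grasp point (between the pads) lies 19 mm behind it (manip.hold_point_z is the distance from the TCP to the grasp point, in m); z points along the fingers, y is the line along which they close (so a half turn about z gives the same grasp; the last joint's range is limited). The gripper opens to 85 mm and grips with 20 to 120 N. Pads are 22 mm wide; open, the fingers measure 114 mm over their backs; the gripper's body (76 mm by 85 mm) begins 54 mm behind the grasp point. The pads swing forward as they close: fully open they stand 13 mm farther back than shut.
Start: joints at [55.113, 14.043, 89.255, -0, 76.702, -9.975], TCP at [0.274, 0.59, 0.231] pointing down, gripper open.
Joint ranges: [-179.41, 179.41], [-58.25, 129.5], [7.25, 145.43], [-54.29, 234.29], [11.92, 165.04], [-157.13, 157.13]. Speed limits (degrees/s): [147.25, 147.25, 180, 180, 180, 180].

## Interface

Orientations are given as [roll, pitch, yaw] about the fixed x, y, z axes, in that order (R = Rz(yaw) Ry(pitch) Rx(roll)).
In Python, from plant import manip gives the robot as it stands.
- The arm moves only by the tool move_arm, never from a script. Its arguments are lists of equal length, an entry for each row: "dp": the shift along the tool's x, y, z in m, a list of three; "spin": the turn about the tool's z in degrees. In form: {"dp": [[tx, ty, tz], ...], "spin": [spin, ...]}. A call has 1 to 5 rows; each row shifts and turns the commanded pose from where the row before left it, along the tool's axes as they then stand; what a row does not reach is not made up. A row lasts 1/10 s, in which the tool goes at most 50 mm and 8.59 degrees, less where a joint would pass 70% of its speed; a pose out of reach is approached as far as the arm can. A call with a gripper value outside its range is refused whole. "gripper" is the closure, from 0 (fully open) to 1 (shut), set as the call begins (left out, the last holds). The fingers move at their own pace and stop on an object; the grip force is fixed at half the most. Time passes only in rows, so rows that do not move let the fingers close. It gives the time, the measured TCP pose, the force, the opening and the grip force at its end, in the units of the state.
- manip.state(): the state, without advancing time (a new reading comes with each control period).
- manip.snapshot(name): name is "side" or "top" or "wrist"; returns a dict with "image" (400x640x3 uint8, blue, green, red), "vertical_fov" (degrees; the focal length in pixels is half the picture's height over the tangent of half this angle, whatever the lens; pixels are square), "cx", "cy" (the principal point, pixels), "R" (3x3) and "t" (3): a world point X has camera coordinates R X + t. Camera axes: x right, y down, z forward; pixel columns grow to the right and rows downward; lengths in m; the calibration is good to about 2 mm. A picture is of the moment at which its call begins. There is no depth.
- manip.hand_in(): hands the job in; it is judged then, once.
The state is a dict: "time": time; "q": joint angles; "qd": joint speeds; "joint_torque": joint torques, N m; "tcp_pos": TCP position; "orientation": TCP orientation; "ft_force": force on the tool from outside, world axes, zero at the start; "moment": the same for the moment, N m; "finger_gap": finger opening in m; "grasp_force": force on a finger pad.
Only numpy, scipy, OpenCV 4.12 (cv2) and the standard library are available. Lean on these libraries where they do the work, as an engineer would, in place of code of your own. Each camera call takes 0.05 s, during which the arm holds its last target. There are 200 camera calls.

## Task

A plaster mould stands in the blue clamping frame against the end stop, but there is a gap between it and the black clamp pad. Of the three plywood packing blocks, slide the one whose thickness suits this gap in between mould and pad, upright and fully home against the back bar, then swing the red handle all the way round to its end so that the pad presses block and mould tight. Leave the moulds standing where they are.

Things in the scene. Friction and masses are not known exactly. Their poses are not given: they have to be found in the camera images.
- frame: Blue fixed U frame, 44 mm high, open on top and to the front (-x). Origin at worktop level in the inside corner of back bar (inner face x = 0, along y) and end stop arm (inner face y = 0). Inside is x < 0, y < 0; arms reach to x = -81 mm; clamp arm at y = -148 to -158 mm, open pad face at y = -123.5 mm. The mould in it fills x = -70.5 to -0.5 mm; its gap to the pad takes the block.
- seat (a point): Point in the frame at worktop level, at (-35.5, -0.5) mm in the frame's axes: the mould in the frame has its origin here; the other two moulds stand elsewhere.
- pad: Black rubber clamp pad on the plunger, 64 mm along x, 26 mm high (11 to 37 mm above the worktop). Origin at the centre of its pressing face, which looks to the frame's +y. Closing the handle moves it 9 mm towards +y; it yields by up to 6 mm at 4 N per mm when it meets something.
- handle (a joint): Angle of the cam handle in rad about the vertical pin: 0 = open, handle pointing along the frame's -y; 1.571 = fully shut at its end stop, handle pointing along the frame's +x (anticlockwise from above). It stays where it is left and takes only a few newtons at the grip.
- cam_pivot (a point): Top of the cam pin axis, fixed, at (-35, -184) mm in the frame's axes, 36 mm above the worktop; the handle turns round it.
- grip (a point): Middle of the red grip of the handle, 85 mm from the pin axis, about 46 mm above the worktop; the grip is 21 mm thick, covers 62 to 108 mm from the axis and turns with the handle. 30 mm of free space lies under it.
- mould_wide: White two-part plaster mould block, 100 mm wide in the clamping direction (its y), 70 mm deep (x), 52 mm high, 0.8 kg, cream tape round it, dark pour hole on top. Origin at worktop level under the middle of its +y face (the end stop's side): it fills y = -100 to 0 mm, x = -35 to +35 mm.
- mould_mid: White two-part plaster mould block, 90 mm wide in the clamping direction (its y), 70 mm deep (x), 52 mm high, 0.8 kg, cream tape round it, dark pour hole on top. Origin at worktop level under the middle of its +y face (the end stop's side): it fills y = -90 to 0 mm, x = -35 to +35 mm.
- mould_narrow: White two-part plaster mould block, 80 mm wide in the clamping direction (its y), 70 mm deep (x), 52 mm high, 0.8 kg, cream tape round it, dark pour hole on top. Origin at worktop level under the middle of its +y face (the end stop's side): it fills y = -80 to 0 mm, x = -35 to +35 mm.
- packer_thin: Birch plywood packing block 18 mm thick (its y), 80 mm long (its x), 36 mm high; loose, about 70 g. Origin at the centre of its underside. Stands on the worktop in front of the frame, long side pointing roughly into it.
- packer_mid: Birch plywood packing block 28 mm thick (its y), 80 mm long (its x), 36 mm high; loose, about 70 g. Origin at the centre of its underside. Stands on the worktop in front of the frame, long side pointing roughly into it.
- packer_thick: Birch plywood packing block 38 mm thick (its y), 80 mm long (its x), 36 mm high; loose, about 70 g. Origin at the centre of its underside. Stands on the worktop in front of the frame, long side pointing roughly into it.
Things that resemble listed ones, but are neither listed nor needed, are in the scene too. Leave any yellow look-alike of the packer_thick alone.

How it is judged (in metres and radians):
On the way:
1. the packing block that suits the gap stands upright between mould and pad, home against the back bar (((horizontal distance between mould_wide and seat below 0.01 m and x of packer_thin in the frame of frame between -0.046 and -0.03 m and y of packer_thin in the frame of frame between -0.1175 and -0.1035 m and z of packer_thin in the frame of frame below 0.005 m and angle between packer_thin's own z axis and vertical below 0.15 rad and angle between the x axis of packer_thin and the x axis of frame, either way round below 0.15 rad) or (horizontal distance between mould_mid and seat below 0.01 m and x of packer_mid in the frame of frame between -0.046 and -0.03 m and y of packer_mid in the frame of frame between -0.1125 and -0.0985 m and z of packer_mid in the frame of frame below 0.005 m and angle between packer_mid's own z axis and vertical below 0.15 rad and angle between the x axis of packer_mid and the x axis of frame, either way round below 0.15 rad) or (horizontal distance between mould_narrow and seat below 0.01 m and x of packer_thick in the frame of frame between -0.046 and -0.03 m and y of packer_thick in the frame of frame between -0.1075 and -0.0935 m and z of packer_thick in the frame of frame below 0.005 m and angle between packer_thick's own z axis and vertical below 0.15 rad and angle between the x axis of packer_thick and the x axis of frame, either way round below 0.15 rad))), for 0.2 s.
At the end, for the whole second after the job is handed in: The suiting block (18 mm with the 100 mm mould, 28 with 90, 38 with 80) is upright between mould and pad, within 8 mm of the back bar, square to 0.15 rad; mould within 10 mm of its seat; handle over 1.45 rad; pad on block over 4 N, block on mould over 3 N; at rest (((horizontal distance between mould_wide and seat below 0.01 m and x of packer_thin in the frame of frame between -0.046 and -0.03 m and y of packer_thin in the frame of frame between -0.1175 and -0.1035 m and z of packer_thin in the frame of frame below 0.005 m and angle between packer_thin's own z axis and vertical below 0.15 rad and angle between the x axis of packer_thin and the x axis of frame, either way round below 0.15 rad and contact force between packer_thin and pad above 4 N and contact force between packer_thin and mould_wide above 3 N and linear speed of each of packer_thin, mould_wide below 0.01 m/s) or (horizontal distance between mould_mid and seat below 0.01 m and x of packer_mid in the frame of frame between -0.046 and -0.03 m and y of packer_mid in the frame of frame between -0.1125 and -0.0985 m and z of packer_mid in the frame of frame below 0.005 m and angle between packer_mid's own z axis and vertical below 0.15 rad and angle between the x axis of packer_mid and the x axis of frame, either way round below 0.15 rad and contact force between packer_mid and pad above 4 N and contact force between packer_mid and mould_mid above 3 N and linear speed of each of packer_mid, mould_mid below 0.01 m/s) or (horizontal distance between mould_narrow and seat below 0.01 m and x of packer_thick in the frame of frame between -0.046 and -0.03 m and y of packer_thick in the frame of frame between -0.1075 and -0.0935 m and z of packer_thick in the frame of frame below 0.005 m and angle between packer_thick's own z axis and vertical below 0.15 rad and angle between the x axis of packer_thick and the x axis of frame, either way round below 0.15 rad and contact force between packer_thick and pad above 4 N and contact force between packer_thick and mould_narrow above 3 N and linear speed of each of packer_thick, mould_narrow below 0.01 m/s)) and value of joint handle above 1.45 rad); the robot touches nothing.
It fails at once if the 100 mm mould is shoved more than 30 mm from where it stood or tipped (distance of mould_wide from where it was at the start of the episode above 0.03 m or angle between mould_wide's own z axis and vertical above 0.3 rad).
It fails at once if the 90 mm mould is shoved more than 30 mm from where it stood or tipped (distance of mould_mid from where it was at the start of the episode above 0.03 m or angle between mould_mid's own z axis and vertical above 0.3 rad).
It fails at once if the 80 mm mould is shoved more than 30 mm from where it stood or tipped (distance of mould_narrow from where it was at the start of the episode above 0.03 m or angle between mould_narrow's own z axis and vertical above 0.3 rad).
It also fails if it takes over 54 s, if anything falls off the work surface, if the arm or the gripper's body presses on something with over 40 N, if the wrist force passes 120 N, or if a joint passes its speed limit or range.

## Working session

There is one attempt and no reset: what is moved stays moved. The work goes in short steps, Python scripts to look and compute and a tool call to move; the robot and the scene stay as the last step left them, time stands still between calls to the robot, and variables do not carry over. Pictures are saved under pics/ and viewed, at most 10 in all, crops included, and the job is handed in when it is done.

Besides the shell and the picture viewer there is one more tool, called after "Call:" as a command line: name --pt "numbers of a row" for each row, then --argument value for the rest. move_arm: Moves the arm, as the interface text tells. Its arguments: {"type":"object","properties":{"dp":{"type":"array"},"spin":{"type":"array"},"gripper":{"type":"number"}},"required":["dp","spin"]}

```bash
mkdir -p pics; cat > h.py <<'E'
import numpy as np, cv2, pickle
from plant import manip
def snap(n):
    s=manip.snapshot(n); s['f']=s['image'].shape[0]/2/np.tan(np.radians(s['vertical_fov'])/2); s['R']=np.array(s['R']); s['t']=np.array(s['t']); return s
def ray(s,p):
    d=s['R'].T@np.array([(p[0]-s['cx'])/s['f'],(p[1]-s['cy'])/s['f'],1.]); return -s['R'].T@s['t'],d/np.linalg.norm(d)
def onz(s,p,z):
    c,d=ray(s,p); return c+d*(z-c[2])/d[2]
def tri(s1,p1,s2,p2):
    c1,d1=ray(s1,p1);c2,d2=ray(s2,p2)
    A=np.c_[d1,-d2]; k=np.linalg.lstsq(A,c2-c1,rcond=None)[0]
    a,b=c1+d1*k[0],c2+d2*k[1]; return (a+b)/2,np.linalg.norm(a-b)
def proj(s,X):
    c=s['R']@np.array(X)+s['t']; return c[:2]/c[2]*s['f']+[s['cx'],s['cy']]
E
python3 - <<'E'
from h import *
S={n:snap(n) for n in('top','side','wrist')}
pickle.dump(S,open('s0.pkl','wb'))
for n,s in S.items():
    cv2.imwrite(f'pics/{n}0.png',s['image']); print(n,s['f'],s['cx'],s['cy'],-s['R'].T@s['t'],s['R'][2])
print(manip.state())
E
```

```text
top 461.60649908438637 324.8137492684197 199.91985629468132 [0.40490398 0.2509784  0.96332712] [ 0.17243687 -0.01361565 -0.98492646]
side 381.3152755794475 312.3463192751521 191.20104590633852 [ 0.45819973 -0.59049761  0.39334592] [ 0.13410724  0.92025305 -0.36762696]
wrist 316.62292496399243 321.7053979620807 200.46424410252968 [0.19864361 0.62470987 0.37203926] [ 0.2913842  -0.13764348 -0.94665174]
{'time': 0.15, 'q': array([ 5.51129479e+01,  1.40776116e+01,  8.93111097e+01,  1.44924763e-03,
        7.67024198e+01, -9.97531090e+00]), 'qd': array([ 0.04457551, -0.11232291, -0.16169679,  0.03115506, -0.12796483,
        0.05701566]), 'joint_torque': array([ 1.14519225e-03, -4.29986501e+01, -3.26551652e+01, -6.32836145e-05,
        3.51095856e-03,  6.78565385e-06]), 'tcp_pos': array([0.27352462, 0.5891549 , 0.23038246]), 'orientation': array([-1.79910481e+02, -1.71763418e-02,  1.55087911e+02]), 'ft_force': array([ 0.67081113, -0.67554707, -0.44704183]), 'moment': array([0.0214244 , 0.00067231, 0.01492413]), 'grasp_force': 0.0, 'finger_gap': 0.08534463449812026}
```

View pics/top0.png

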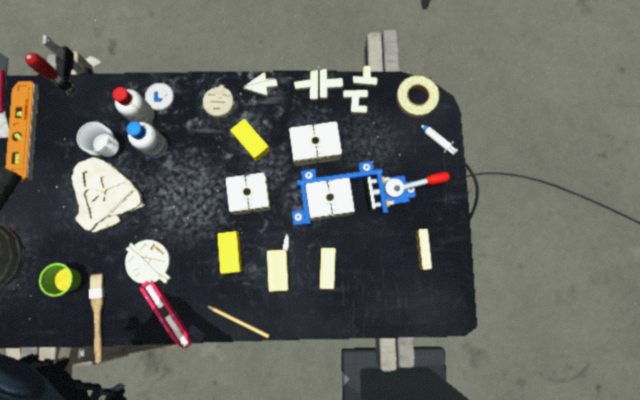

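View pics/side0.png

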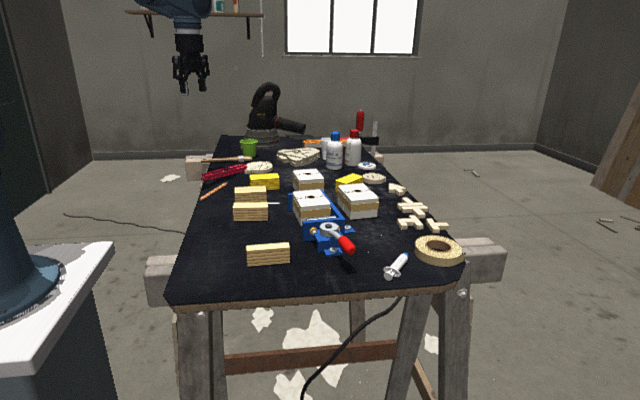

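Top view: the frame with a mould is at about (335,195), with the handle grip at (437,178). The other moulds stand at (315,143) and (247,193). Wood-coloured blocks are at (278,270), (328,268) and (424,249), and yellow look-alikes at (229,252) and (249,139). The side view shows the same layout, with the blocks at (268,254), (250,211) and (250,193). Next I enlarge and measure.

```bash
cat > m.py <<'E'
from h import *
S=pickle.load(open('s0.pkl','rb')); s=S['top']; im=s['image']; hsv=cv2.cvtColor(im,cv2.COLOR_BGR2HSV)
def comps(mask,a=60):
    n,l,st,c=cv2.connectedComponentsWithStats(mask.astype(np.uint8))
    return [(l==i,st[i],c[i]) for i in range(1,n) if st[i][4]>a]
H,Sa,V=[hsv[...,i].astype(int) for i in range(3)]
def rect(m,z):
    cs,_=cv2.findContours(m.astype(np.uint8),cv2.RETR_EXTERNAL,cv2.CHAIN_APPROX_NONE)
    c=max(cs,key=cv2.contourArea)[:,0]
    P=np.array([onz(s,p,z)[:2] for p in c]); r=cv2.minAreaRect((P*1000).astype(np.float32))
    return r
if __name__=='__main__':
    roi=np.zeros(H.shape,bool); roi[110:300,210:470]=1
    print('bright')
    for m,st,c in comps(roi&(V>140)&(H<45)&(Sa<200),60):
        print(st,c.round(1),'hsv',H[m].mean().round(),Sa[m].mean().round(),V[m].mean().round(),'rect z36',[np.round(v,1) for v in rect(m,.036)],'z52',[np.round(v,1) for v in rect(m,.052)])
    print('blue')
    for m,st,c in comps(roi&(H>95)&(H<125)&(Sa>120)&(V>80),40): print(st,c)
    print('red')
    for m,st,c in comps(roi&((H<8)|(H>172))&(Sa>150)&(V>80),20): print(st,c,onz(s,c,.05))
    cv2.imwrite('pics/crop0.png',cv2.resize(im[110:300,215:470],None,fx=3.1,fy=3.1,interpolation=cv2.INTER_CUBIC))
E
python3 m.py
```

```text
bright
[210 110  20   6  95] [218.2 112.1] hsv 26.0 38.0 210.0 rect z36 [array([758.4, 455.9]), array([39.9, 11.1]), np.float64(89.0)] z52 [array([752.3, 452.4]), array([39.2, 10.9]), np.float64(89.0)]
[405 110  27   5  98] [418.3 111.6] hsv 31.0 58.0 218.0 rect z36 [array([752. ,  36.9]), array([55.1,  8.9]), np.float64(89.0)] z52 [array([746.1,  40.6]), array([54.2,  8.7]), np.float64(89.0)]
[230 119  38  39 713] [248.4 137.4] hsv 30.0 183.0 239.0 rect z36 [array([702.9, 394.7]), array([80.3, 40.5]), np.float64(39.4)] z52 [array([697.7, 392.2]), array([78.9, 39.8]), np.float64(39.4)]
[309 133  12  15  81] [314.7 139.9] hsv 35.0 19.0 220.0 rect z36 [array([694.6, 255.9]), array([24.1, 24.3]), np.float64(45.1)] z52 [array([689.6, 255.8]), array([23.6, 23.9]), np.float64(45.1)]
[241 184  12  14  76] [246.5 191.3] hsv 38.0 18.0 221.0 rect z36 [array([588.5, 398.3]), array([22.2, 23.2]), np.float64(45.2)] z52 [array([585.3, 395.7]), array([21.8, 22.8]), np.float64(45.2)]
[324 191  12  13  64] [329.6 196.9] hsv 39.0 15.0 215.0 rect z36 [array([573.1, 228.5]), array([22. , 21.3]), np.floa
[... 349 characters left out ...]
8, 433.9]), array([81.7, 38.5]), np.float64(5.2)] z52 [array([464.7, 430.7]), array([80.3, 37.8]), np.float64(5.2)]
[267 249  21  43 824] [277. 270.] hsv 31.0 49.0 239.0 rect z36 [array([428.2, 336. ]), array([81.2, 39.4]), np.float64(2.5)] z52 [array([427.8, 334.6]), array([79.8, 38.7]), np.float64(2.5)]
[320 248  16  41 601] [327.2 268. ] hsv 31.0 40.0 239.0 rect z36 [array([430. , 236.4]), array([29.2, 79.8]), np.float64(86.3)] z52 [array([429.6, 236.7]), array([28.7, 78.5]), np.float64(86.3)]
blue
[ 291  160  125   66 1494] [346.23226238 188.88353414]
[390 175  21   9  77] [400.76623377 178.06493506]
red
[427 171  23  14 240] [438.05       177.62916667] [0.60618359 0.00739266 0.05      ]
```

View pics/crop0.png

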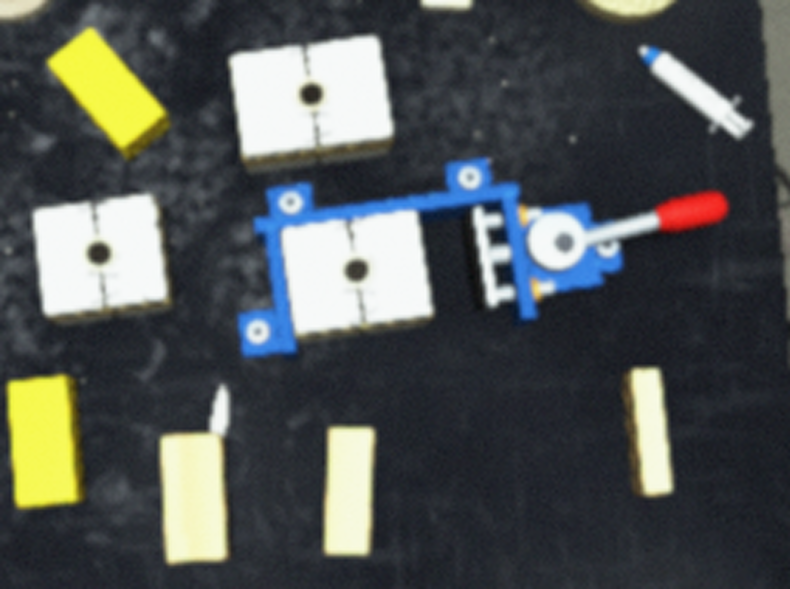

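The block at crop (350,490), full-image (327,268), measures 29×80 mm, so it looks like packer_mid. The ones at (277,270) with 39 mm and (425,249) with 20 mm are thick and thin, and the yellow ones are look-alikes. The frame mould looks like the 90 mm one, since the other two appear visibly wider and narrower. I check that and the heights next.

```bash
cat > m2.py <<'E'
from m import *
roi=np.zeros(H.shape,bool); roi[115:225,220:360]=1
for m,st,c in comps(roi&(V>165)&(Sa<60),300):
    mm=cv2.morphologyEx(m.astype(np.uint8),cv2.MORPH_CLOSE,np.ones((5,5)))
    r=rect(mm,.052); print('mould',c.round(1),[np.round(v,1) for v in r])
# side view
t=S['side']; hs=cv2.cvtColor(t['image'],cv2.COLOR_BGR2HSV); h2,s2,v2=[hs[...,i].astype(int) for i in range(3)]
r2=np.zeros(h2.shape,bool); r2[165:275,225:400]=1
print('side bright')
for m,st,c in comps(r2&(v2>150)&(s2<110),25): print(st,c.round(1),s2[m].mean().round(),h2[m].mean().round(),v2[m].mean().round())
print('side red')
for m,st,c in comps(r2&((h2<8)|(h2>172))&(s2>150)&(v2>80),20):print(st,c)
for nm,p in dict(thin=(.4638,.0402),mid=(.430,.2364),thick=(.4282,.336)).items(): print(nm,'pred side',proj(t,(*p,.036)).round(1),proj(t,(*p,0)).round(1))
print('grip',proj(t,(.606,.0074,.05)))
cv2.imwrite('pics/crop1.png',cv2.resize(t['image'][165:275,225:375],None,fx=5.2,fy=5.2,interpolation=cv2.INTER_CUBIC))
E
python3 m2.py
```

```text
mould [314.9 140.6] [array([688.8, 255.8]), array([ 70.6, 100.2]), np.float64(7.0)]
mould [246.7 191.9] [array([584.7, 394.7]), array([70.8, 79.8]), np.float64(7.0)]
mould [329.4 197.4] [array([570., 229.]), array([70.3, 90.2]), np.float64(7.0)]
side bright
[245 165  27   6 137] [257.6 167.3] 41.0 22.0 227.0
[358 165  18   4  59] [367.1 166.3] 10.0 24.0 205.0
[293 169  31  12 269] [307.6 174.2] 7.0 20.0 239.0
[362 173  24   8 128] [373.1 176.5] 47.0 21.0 217.0
[338 183  40  18 465] [357.4 191.6] 9.0 21.0 240.0
[389 183  11  10  73] [394.  186.8] 38.0 22.0 234.0
[234 186  32   8 190] [249.3 189.2] 74.0 25.0 243.0
[293 189  38  18 486] [310.7 197.6] 9.0 23.0 239.0
[233 201  46   8 232] [252.3 204.4] 63.0 27.0 238.0
[307 216  29   5  59] [320.8 217.9] 26.0 105.0 193.0
[320 222  22  17 142] [330.9 228.2] 14.0 102.0 207.0
[246 242  44   9 260] [267.4 246.1] 61.0 28.0 239.0
[385 256  15  19 137] [393.9 266.9] 5.0 15.0 224.0
side red
[225 165  22  11 148] [234.67567568 169.33108108]
[338 236  18  19 207] [346.70048309 244.5410628 ]
thin pred side [265.8 245.4] [266.3 262. ]
mid pred side [249.  204.3] [249.7 218.3]
thick pred side [248.8 189. ] [249.5 201.8]
grip [344.39277767 243.18253113]
```

View pics/crop1.png

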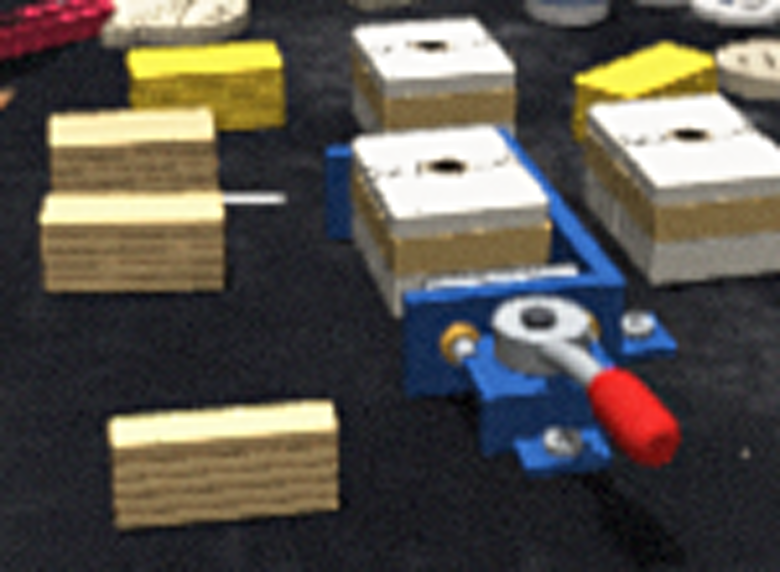

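The frame mould measures 90.2×70.3 mm, so it is mould_mid. The others measure 100.2 and 79.8 mm. The suiting block is therefore packer_mid: 29×80 mm at top-view px (327,268), side px (250,204). Its height of 36 mm agrees between the two views to under 1 px. The side crop shows it upright at crop (130,240), unpainted birch. Next I move over it.

Call:
move_arm --pt "0 0 0" --pt "0 0 0" --pt "0 0 0" --spin '[-7.1,-7.1,-7.1]' --gripper 0

```text
time: 0.45
tcp_pos: [0.2736, 0.5893, 0.2308]
orientation: [-180.0, -0.0, 176.7]
ft_force: [-0.2, -0.5, -0.3]
finger_gap: 0.0855
grasp_force: 0.0
```

Call:
move_arm --pt "-0.016 -0.038 0" --pt "-0.016 -0.038 0" --pt "-0.016 -0.038 0" --pt "-0.016 -0.038 0" --pt "-0.016 -0.038 0" --spin '[0,0,0,0,0]'

```text
time: 0.95
tcp_pos: [0.3417, 0.3932, 0.231]
orientation: [-180.0, -0.0, 176.4]
ft_force: [0.2, -0.0, 1.0]
finger_gap: 0.0853
grasp_force: 0.0
```

Call:
move_arm --pt "-0.016 -0.038 0.02" --pt "-0.016 -0.038 0.02" --pt "-0.016 -0.038 0.02" --pt "-0.016 -0.038 0.02" --pt "0 0 0" --spin '[0,0,0,0,0]'

```text
time: 1.45
tcp_pos: [0.3951, 0.2352, 0.1482]
orientation: [-179.8, -0.3, 176.1]
ft_force: [-1.1, 0.3, -0.1]
finger_gap: 0.0856
grasp_force: 0.0
```

```bash
cat >> h.py <<'E'
Y=np.radians(7.0); EX=np.array([np.cos(Y),np.sin(Y)]); EY=np.array([-np.sin(Y),np.cos(Y)]); O=np.array([.5997,.2785])
def w(x,y): return O+x*EX+y*EY
def fr(p): d=np.array(p[:2])-O; return np.array([d@EX,d@EY])
def to(xy,z,st=None):
    st=st or manip.state(); p=st['tcp_pos']; r,pi,ya=np.radians(st['orientation'])
    tx=np.array([np.cos(ya),np.sin(ya)]);ty=np.array([np.sin(ya),-np.cos(ya)]);d=np.array(xy)-p[:2]
    return np.round([d@tx,d@ty,p[2]-z],4)
E
python3 - <<'E'
from h import *
st=manip.state(); print(st['time'],st['tcp_pos'],st['orientation'],st['q'])
S=snap('wrist'); pickle.dump(S,open('s1.pkl','wb')); cv2.imwrite('pics/w1.png',S['image'])
print(proj(S,(.430,.2364,.036)), to((.398,.2385),.04))
E
```

```text
1.45 [0.39505777 0.2351745  0.14822387] [-179.83337277   -0.29523924  176.05915439] [ 1.66182263e+01 -6.50242082e+00  1.20079063e+02 -5.69577183e-02
  6.67583183e+01 -6.94187283e+01]
[325.85054027 234.57757678] [-0.0024  0.0015  0.1097]
```

View pics/w1.png

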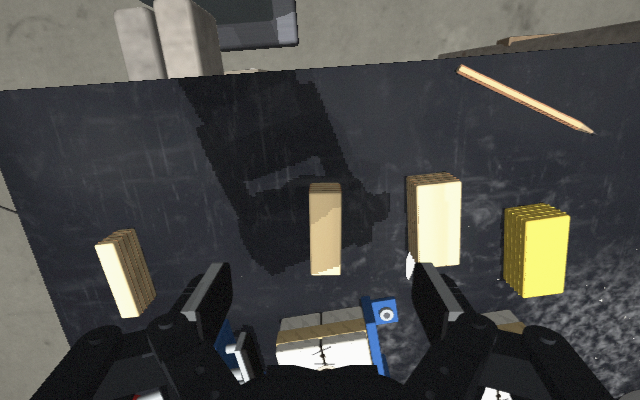

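The wrist view shows packer_mid shaded at (325,233), between the fingers. The thick block is at (435,222), the thin one at (120,272), and the yellow look-alike at (540,250). I refine the pose from this view.

```bash
python3 - <<'E'
from h import *
S=pickle.load(open('s1.pkl','rb')); T=pickle.load(open('s0.pkl','rb'))['top']
im=S['image']; hsv=cv2.cvtColor(im,cv2.COLOR_BGR2HSV).astype(int)
roi=np.zeros(im.shape[:2],np.uint8); roi[170:285,295:360]=1
for vt in (110,140,155):
    m=(roi&(hsv[...,2]>vt)).astype(np.uint8); m=cv2.morphologyEx(m,cv2.MORPH_OPEN,np.ones((3,3)))
    c=max(cv2.findContours(m,cv2.RETR_EXTERNAL,cv2.CHAIN_APPROX_NONE)[0],key=cv2.contourArea)[:,0]
    P=np.array([onz(S,p,.036)[:2]*1000 for p in c],np.float32); print(vt,cv2.boundingRect(c),[np.round(v,1) for v in cv2.minAreaRect(P)])
# height by two views: near (toward frame) edge midpoint of top face, and centroid
m=(roi&(hsv[...,2]>140)); yx=np.argwhere(m); print(yx.mean(0)[::-1], tri(S,yx.mean(0)[::-1],T,(327.2,268.)))
print(proj(T,(.430,.2364,.036)))
st=manip.state();print(st['tcp_pos'],st['orientation'])
E
```

```text
110 (309, 192, 32, 84) [array([430.7, 235.1]), array([27.3, 79.7]), np.float64(87.1)]
140 (309, 193, 32, 83) [array([431. , 235.2]), array([27.1, 79. ]), np.float64(87.1)]
155 (310, 194, 31, 81) [array([431.1, 235.3]), array([27. , 77.4]), np.float64(87.1)]
[324.87722069 233.1231741 ] (array([0.42983095, 0.23595907, 0.03318125]), np.float64(0.0007761249555764112))
[327.19301122 267.87950368]
[0.39546369 0.23712633 0.14972093] [-179.93707179   -0.18019996  176.14099739]
```

Call:
move_arm --pt "-0.003 0 0.03" --pt "0 0 0.03" --pt "0 0 0.03" --pt "0 0 0.03" --pt "0 0 0.02" --spin '[-0.5,0,0,0,0]'

```text
time: 2.0
tcp_pos: [0.3981, 0.2399, 0.0099]
orientation: [-180.0, -0.1, 177.0]
ft_force: [0.9, -0.4, -0.4]
finger_gap: 0.0856
grasp_force: 0.0
```

Call:
move_arm --pt "0 0 0" --pt "0 0 0" --pt "0 0 0" --pt "0 0 0" --pt "0 0 0" --spin '[0,0,0,0,0]' --gripper 1

```text
time: 2.5
tcp_pos: [0.4005, 0.2396, 0.0131]
orientation: [179.9, 0.2, 176.9]
ft_force: [-1.5, -0.8, 5.6]
finger_gap: 0.0269
grasp_force: 59.4
```

Call:
move_arm --pt "0 0 0" --pt "0 0 0" --pt "0 0 0" --pt "0 0 0" --pt "0 0 0" --spin '[0,0,0,0,0]'

```text
time: 3.0
tcp_pos: [0.4005, 0.2396, 0.0131]
orientation: [179.9, 0.2, 176.9]
ft_force: [-1.0, 0.3, 6.4]
finger_gap: 0.0269
grasp_force: 59.4
```

Call:
move_arm --pt "0 0 -0.01" --pt "0 0 -0.01" --pt "0 0 0" --pt "0 0 0" --pt "0 0 0" --spin '[0,0,-5,-5,0]'

```text
time: 3.5
tcp_pos: [0.3993, 0.2391, 0.0322]
orientation: [180.0, 0.1, -173.1]
ft_force: [-0.6, -0.4, -0.7]
finger_gap: 0.0267
grasp_force: 58.9
```

Call:
move_arm --pt "-0.01 -0.023 0" --pt "-0.01 -0.023 0" --pt "-0.01 -0.023 0" --pt "-0.01 -0.023 0" --pt "0 0 0" --spin '[0,0,0,0,0]'

```text
time: 4.0
tcp_pos: [0.4516, 0.1507, 0.0322]
orientation: [-180.0, 0.1, -173.4]
ft_force: [0.2, 0.8, -0.7]
finger_gap: 0.0268
grasp_force: 59.0
```

```bash
python3 - <<'E'
from h import *
st=manip.state(); print(st['time'],st['tcp_pos'],fr(st['tcp_pos']),st['orientation'],st['ft_force'],to(w(-160,-107),0) if 0 else to(w(-.160,-.107),.03))
s=snap('top'); pickle.dump(s,open('s2.pkl','wb')); w_=snap('wrist');pickle.dump(w_,open('s2w.pkl','wb'));d=snap('side');pickle.dump(d,open('s2s.pkl','wb'))
a=cv2.resize(w_['image'][150:400,180:500],None,fx=1.2,fy=1.2);b=cv2.resize(d['image'][160:285,200:360],None,fx=2.4,fy=2.4)
cv2.imwrite('pics/g2.png',np.hstack([a,b]))
E
```

```text
4.0 [0.45156453 0.15066046 0.03223007] [-0.16261101 -0.10883347] [-1.79976948e+02  1.16168395e-01 -1.73405173e+02] [ 0.15829007  0.7762408  -0.6876408 ] [-0.0026  0.0019  0.0022]
```

View pics/g2.png

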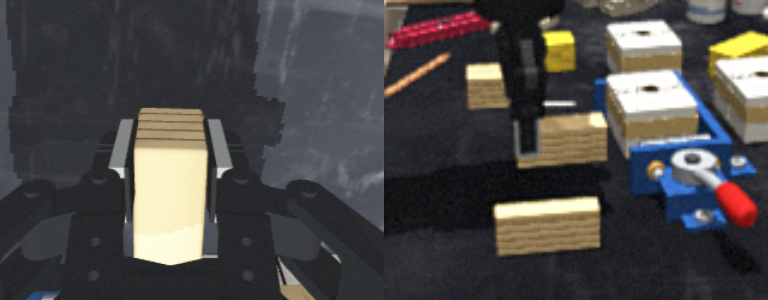

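The block is held level in the left wrist crop (170,190) and the right side crop (560,140), clear of everything. I check the frame geometry and the block's pose in hand from the top view.

```bash
python3 - <<'E'
from h import *
A=pickle.load(open('s0.pkl','rb'))['top']; hs=cv2.cvtColor(A['image'],cv2.COLOR_BGR2HSV).astype(int)
m=(hs[...,0]>95)&(hs[...,0]<125)&(hs[...,1]>120)&(hs[...,2]>80); m[:150]=0;m[230:]=0;m[:,:280]=0;m[:,430:]=0
F=np.array([fr(onz(A,p[::-1],.044))*1000 for p in np.argwhere(m)])
a=F[(F[:,0]>-75)&(F[:,0]<-50)&(F[:,1]<-120)]; print('clamp arm y',np.percentile(a[:,1],[2,98]), 'tip x',F[(F[:,1]<-145)&(F[:,1]>-160)][:,0].min())
a=F[(F[:,1]>-120)&(F[:,1]<-100)]; print('bar x',np.percentile(a[:,0],[2,50,98]))
a=F[(F[:,0]>-50)&(F[:,0]<-10)&(F[:,1]>-20)]; print('stop y',np.percentile(a[:,1],[2,98]))
print('pivot',fr(onz(A,(397.3,188.1),.036)))
# block in hand
for n,z in(('s2.pkl',.0555),):
    T=pickle.load(open(n,'rb'));h=cv2.cvtColor(T['image'],cv2.COLOR_BGR2HSV).astype(int)
    p=proj(T,(*w(-.125,-.107),z)).astype(int);print(p)
    m=(h[...,2]>150)&(h[...,0]<45); k=np.zeros_like(m);k[p[1]-35:p[1]+35,p[0]-25:p[0]+25]=1;m&=k
    c=max(cv2.findContours(m.astype(np.uint8),cv2.RETR_EXTERNAL,cv2.CHAIN_APPROX_NONE)[0],key=cv2.contourArea)[:,0]
    P=np.array([fr(onz(T,q,z))*1000 for q in c],np.float32);print('top',cv2.minAreaRect(P),P.min(0),P.max(0))
W=pickle.load(open('s2w.pkl','rb'));h=cv2.cvtColor(W['image'],cv2.COLOR_BGR2HSV).astype(int)
m=(h[...,2]>190);k=np.zeros_like(m);k[275:350,280:365]=1
for r in(285,300,320,335):
    c=np.where(m[r]&k[r])[0];c=c[(c>285)&(c<358)];print(r,c.min(),c.max(),fr(onz(W,(c.min(),r),.0555)),fr(onz(W,(c.max(),r),.0555)))
E
```

```text
clamp arm y [-216.87991333 -147.02514088] tip x -82.14394039141689
bar x [-1.67112665  8.52153291 28.08504975]
stop y [ 1.06485461 11.30754508]
pivot [-0.03381006 -0.1868779 ]
[366 236]
top ((-95.99893188476562, -109.8389663696289), (27.86860466003418, 7.981589317321777), 81.83419036865234) [ -99.66373  -123.915054] [-91.77706  -95.479256]
285 292 351 [-0.16738879 -0.12025032] [-0.16724435 -0.09467863]
300 292 351 [-0.1596943  -0.12053039] [-0.15954836 -0.09449548]
320 292 350 [-0.14899061 -0.12091999] [-0.14884514 -0.09469284]
335 292 349 [-0.14060854 -0.12122508] [-0.14046408 -0.09496256]
```

Call:
move_arm --pt "0 0.002 0.009" --pt "0 0 0.009" --pt "0 0 0" --spin '[-0.4,0,0]'

```text
time: 4.45
tcp_pos: [0.449, 0.1549, 0.0125]
orientation: [-180.0, -0.1, -172.7]
ft_force: [0.3, -1.0, 0.1]
finger_gap: 0.0271
grasp_force: 59.1
```

Call:
move_arm --pt "-0.01 0 0" --pt "-0.01 0 0" --pt "-0.01 0 0" --pt "-0.01 0 0" --pt "0 0 0" --spin '[0,0,0,0,0]'

```text
time: 4.95
tcp_pos: [0.4769, 0.1581, 0.0104]
orientation: [-179.9, -2.0, -172.6]
ft_force: [-41.1, -12.2, 37.9]
finger_gap: 0.0267
grasp_force: 70.6
```

```bash
python3 - <<'E'
from h import *
st=manip.state(); print(st['time'],st['tcp_pos'],fr(st['tcp_pos']),st['orientation'],st['ft_force'],to(w(-.086,-.107),.014))
E
```

```text
4.95 [0.47685469 0.15805547 0.01044529] [-0.13660814 -0.10457568] [-179.92467882   -2.02921756 -172.5949033 ] [-41.11210702 -12.20135339  37.8987257 ] [-0.0506 -0.0028 -0.0036]
```

Contact: the block front caught on the edge. I back off and look.

Call:
move_arm --pt "0.01 0 0" --pt "0.008 0 -0.003" --pt "0 0 0" --pt "0 0 0" --spin '[0,0,0,0]'

```text
time: 5.35
tcp_pos: [0.4722, 0.1573, 0.0167]
orientation: [-180.0, 0.1, -172.7]
ft_force: [-0.6, 0.9, -0.8]
finger_gap: 0.027
grasp_force: 65.3
```

```bash
python3 - <<'E'
from h import *
for i in range(4):
    st=manip.state(); print(st['time'],st['tcp_pos'],fr(st['tcp_pos']),st['orientation'],st['ft_force'])
    s=snap('top')
pickle.dump(s,open('s3.pkl','wb'));d=snap('side')
a=cv2.resize(s['image'][150:270,290:450],None,fx=3.5,fy=3.5,interpolation=cv2.INTER_CUBIC)[:,:400];a=cv2.resize(s['image'][155:265,300:400],None,fx=4,fy=4,interpolation=cv2.INTER_CUBIC);b=cv2.resize(d['image'][165:275,220:320],None,fx=4,fy=4,interpolation=cv2.INTER_CUBIC)
cv2.imwrite('pics/g3.png',np.hstack([a,b]))
E
```

```text
5.35 [0.47219024 0.15734798 0.0166724 ] [-0.14132404 -0.10470944] [-1.79997772e+02  9.40877265e-02 -1.72709615e+02] [-0.60064829  0.86521806 -0.7692977 ]
5.4 [0.47228987 0.15731657 0.0166783 ] [-0.14122898 -0.10475276] [-1.79997980e+02  9.04332516e-02 -1.72710681e+02] [ 0.22870965 -0.23235471 -0.76232379]
5.45 [0.4722736  0.15727141 0.01665105] [-0.14125063 -0.1047956 ] [-1.79997785e+02  8.11372778e-02 -1.72715064e+02] [ 0.64670991 -0.15208204 -1.92112968]
5.5 [0.47209762 0.1572607  0.0165481 ] [-0.1414266  -0.10478478] [-1.79999088e+02  5.82916174e-02 -1.72715477e+02] [-0.59222155 -0.1819547   0.47423415]
```

View pics/g3.png

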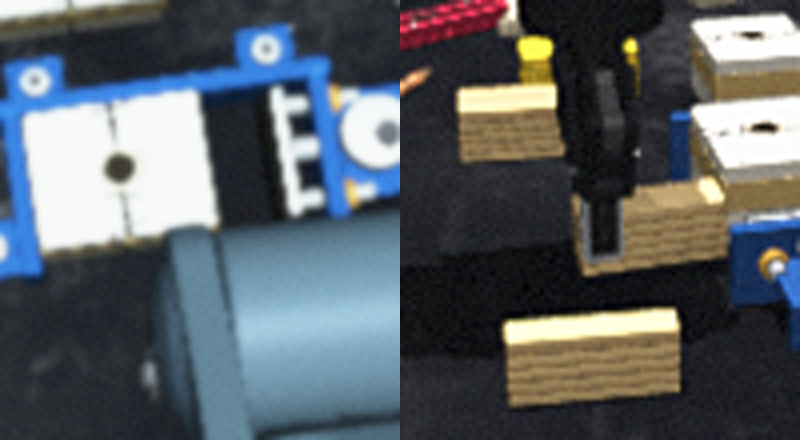

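The top view is occluded by the arm, but the side crop shows the block upright, with its front end at the mould corner (720,190). TCP frame y is -104.7, so the block overlapped the mould edge. I shift 2.5 mm towards the pad and retry gently.

Call:
move_arm --pt "0 -0.0025 0.001" --pt "0 0 0.001" --pt "0 0 0" --pt "0 0 0" --spin '[0.3,0,0,0]'

```text
time: 6.0
tcp_pos: [0.4716, 0.1547, 0.0142]
orientation: [180.0, -0.0, -173.0]
ft_force: [1.1, 0.1, -1.3]
finger_gap: 0.0266
grasp_force: 65.3
```

Call:
move_arm --pt "-0.004 0 0" --pt "-0.004 0 0" --pt "-0.004 0 0" --pt "0 0 0" --spin '[0,0,0,0]'

```text
time: 6.4
tcp_pos: [0.4844, 0.1562, 0.0145]
orientation: [-180.0, 0.1, -173.0]
ft_force: [0.4, 0.7, -0.5]
finger_gap: 0.0271
grasp_force: 65.3
```

```bash
python3 - <<'E'
from h import *
st=manip.state(); print(st['time'],st['tcp_pos'],fr(st['tcp_pos']),st['orientation'],st['ft_force'],to(w(-.086,-.107),.014))
E
```

```text
6.4 [0.48444169 0.15622835 0.01454952] [-0.12930036 -0.1073138 ] [-1.79997737e+02  5.47003700e-02 -1.73013674e+02] [ 0.39691312  0.72672864 -0.50564285] [-0.0433  0.0003  0.0005]
```

Now in the gap with no force. Continuing.

Call:
move_arm --pt "-0.005 0 0" --pt "-0.005 0 0" --pt "-0.005 0 0" --pt "-0.005 0 0" --pt "0 0 0" --spin '[0,0,0,0,0]'

```text
time: 6.9
tcp_pos: [0.5043, 0.1587, 0.0145]
orientation: [-180.0, 0.1, -173.0]
ft_force: [-0.3, 0.5, -1.8]
finger_gap: 0.0268
grasp_force: 65.3
```

Call:
move_arm --pt "-0.005 0 0" --pt "-0.005 0 0" --pt "-0.005 0 0" --pt "-0.005 0 0" --pt "0 0 0" --spin '[0,0,0,0,0]'

```text
time: 7.4
tcp_pos: [0.5241, 0.1611, 0.0145]
orientation: [-180.0, 0.1, -173.0]
ft_force: [0.3, -0.4, -0.8]
finger_gap: 0.0268
grasp_force: 65.3
```

```bash
python3 - <<'E'
from h import *
st=manip.state(); print(st['time'],st['tcp_pos'],fr(st['tcp_pos']),st['orientation'],st['ft_force'],to(w(-.086,-.107),.014))
E
```

```text
7.4 [0.52414782 0.16107351 0.0145189 ] [-0.08929972 -0.10734372] [-1.79996908e+02  5.18996438e-02 -1.73016627e+02] [ 0.34034207 -0.41861179 -0.82786987] [-0.0033  0.0003  0.0005]
```

Call:
move_arm --pt "0 0 0" --pt "0 0 0" --pt "0 0 0" --pt "0 0 0" --spin '[0,0,0,0]' --gripper 0.5

```text
time: 7.8
tcp_pos: [0.5232, 0.161, 0.0144]
orientation: [-180.0, 0.0, -173.0]
ft_force: [0.4, 0.7, 0.6]
finger_gap: 0.0425
grasp_force: 0.0
```

Call:
move_arm --pt "0.012 0 0" --pt "0.012 0 0" --pt "0.012 0 0" --pt "0.012 0 0" --pt "0.012 0 0" --spin '[0,0,0,0,0]'

```text
time: 8.3
tcp_pos: [0.4625, 0.1536, 0.0143]
orientation: [-180.0, -0.0, -173.0]
ft_force: [0.6, -0.1, -0.2]
finger_gap: 0.0428
grasp_force: 0.0
```

Call:
move_arm --pt "0 0 0.002" --pt "0 0 0.003" --pt "0 0 0" --pt "0 0 0" --pt "0 0 0" --spin '[0,0,0,0,0]' --gripper 1

```text
time: 8.8
tcp_pos: [0.4641, 0.1537, 0.0094]
orientation: [180.0, 0.0, -173.0]
ft_force: [-0.0, -0.9, -0.4]
finger_gap: -0.0001
grasp_force: 0.0
```

```bash
python3 - <<'E'
from h import *
st=manip.state(); print(st['time'],st['tcp_pos'],fr(st['tcp_pos']),st['finger_gap'],st['ft_force'],to(w(-.091,-.107),.009))
d=snap('side');t=snap('top')
a=cv2.resize(t['image'][155:265,300:400],None,fx=4,fy=4,interpolation=cv2.INTER_CUBIC);b=cv2.resize(d['image'][165:275,250:350],None,fx=4,fy=4,interpolation=cv2.INTER_CUBIC)
cv2.imwrite('pics/g4.png',np.hstack([a,b]))
E
```

```text
8.8 [0.46412873 0.15373449 0.00935845] [-0.14976583 -0.10731354] -0.00011393143934433353 [-0.03883222 -0.8850098  -0.37152125] [-0.0588  0.0003  0.0004]
```

View pics/g4.png

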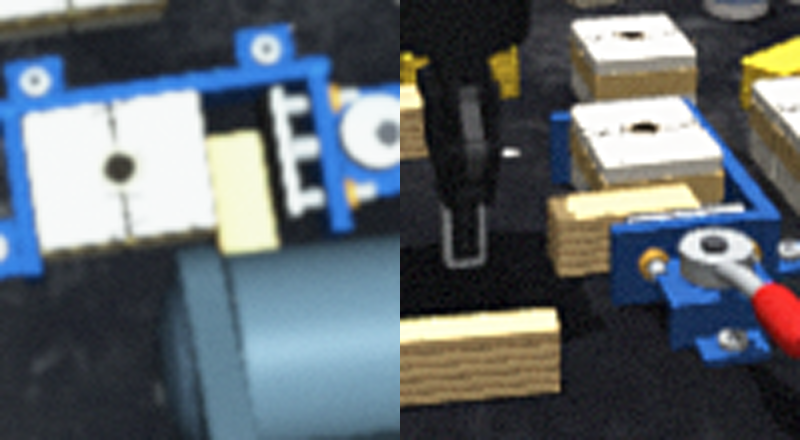

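The block stands in the gap in the left crop (243,190), with its front still short of the back bar. The closed fingers are behind it in the right crop (465,235). I push it home.

Call:
move_arm --pt "-0.01 0 0" --pt "-0.01 0 0" --pt "-0.007 0 0" --pt "-0.007 0 0" --pt "-0.007 0 0" --spin '[0,0,0,0,0]'

```text
time: 9.4
tcp_pos: [0.5049, 0.1588, 0.0092]
orientation: [180.0, -0.0, -173.0]
ft_force: [-2.3, 1.4, 1.2]
finger_gap: -0.0001
grasp_force: 0.5
```

Call:
move_arm --pt "-0.005 0 0" --pt "-0.005 0 0" --pt "-0.003 0 0" --pt "-0.002 0 0" --pt "0 0 0" --spin '[0,0,0,0,0]'

```text
time: 9.9
tcp_pos: [0.5195, 0.1606, 0.0093]
orientation: [-180.0, 0.0, -173.0]
ft_force: [-0.2, 0.2, -0.1]
finger_gap: -0.0
grasp_force: 0.0
```

Call:
move_arm --pt "-0.001 0 0" --pt "-0.001 0 0" --pt "0 0 0" --spin '[0,0,0]'

```text
time: 10.2
tcp_pos: [0.5213, 0.1608, 0.0093]
orientation: [-180.0, 0.0, -173.0]
ft_force: [-0.1, 0.5, -0.4]
finger_gap: -0.0003
grasp_force: 0.1
```

```bash
python3 - <<'E'
from h import *
st=manip.state(); print(st['time'],st['tcp_pos'],fr(st['tcp_pos']),st['ft_force'])
s=snap('top'); h=cv2.cvtColor(s['image'],cv2.COLOR_BGR2HSV).astype(int)
p=proj(s,(*w(-.04,-.106),.036)).astype(int)
m=(h[...,2]>150)&(h[...,1]>25)&(h[...,0]<45);k=np.zeros_like(m);k[p[1]-28:p[1]+28,p[0]-14:p[0]+14]=1
F=np.array([fr(onz(s,q[::-1],.036))*1000 for q in np.argwhere(m&k)]);F=F[(F[:,1]<-88)&(F[:,1]>-126)]
print(len(F),np.percentile(F,[2,50,98],axis=0))
E
```

```text
10.2 [0.52125404 0.16079379 0.00928582] [-0.09220601 -0.10726869] [-0.07031531  0.45565243 -0.4140947 ]
23 [[  -6.3618496  -117.2045689 ]
 [  -4.45596924 -105.86993525]
 [  -2.79472598  -93.14040354]]
```

Block front is near x ≈ -2 mm. I press a little more until it meets the bar.

Call:
move_arm --pt "-0.001 0 0" --pt "-0.001 0 0" --pt "0 0 0" --spin '[0,0,0]'

```text
time: 10.55
tcp_pos: [0.5234, 0.161, 0.0093]
orientation: [-180.0, 0.0, -173.0]
ft_force: [0.2, -0.7, 0.4]
finger_gap: 0.0002
grasp_force: 0.0
```

Call:
move_arm --pt "-0.001 0 0" --pt "-0.0005 0 0" --pt "0 0 0" --spin '[0,0,0]'

```text
time: 10.85
tcp_pos: [0.5242, 0.1612, 0.0092]
orientation: [-180.0, -0.1, -173.0]
ft_force: [-3.8, -1.1, 3.1]
finger_gap: -0.0001
grasp_force: 1.8
```

Contact with the bar is felt at about 4 N, so the block is home. I retreat and plan the handle sweep.

Call:
move_arm --pt "0.015 0 0" --pt "0.015 0 0" --pt "0.01 0 -0.03" --pt "0 0 -0.04" --pt "0 0 -0.03" --spin '[0,0,0,0,0]'

```text
time: 11.35
tcp_pos: [0.4856, 0.1564, 0.1114]
orientation: [-180.0, 0.2, -173.0]
ft_force: [0.3, -0.6, -0.5]
finger_gap: -0.0002
grasp_force: 0.0
```

```bash
python3 - <<'E'
from h import *
Q=pickle.load(open('s0.pkl','rb')); g,e=tri(Q['top'],(438.05,177.63),Q['side'],(346.7,244.54)); print('grip',g,e,fr(g))
d=fr(g)-[-.035,-.184]; print('r',np.hypot(*d),'theta',np.arctan2(d[0],-d[1]))
st=manip.state(); print(st['tcp_pos'],fr(st['tcp_pos']),st['q'],st['orientation'])
s=snap('top'); h=cv2.cvtColor(s['image'],cv2.COLOR_BGR2HSV).astype(int)
p=proj(s,(*w(-.04,-.106),.036)).astype(int)
m=(h[...,2]>150)&(h[...,1]>25)&(h[...,0]<45);k=np.zeros_like(m);k[p[1]-28:p[1]+28,p[0]-14:p[0]+14]=1
F=np.array([fr(onz(s,q[::-1],.036))*1000 for q in np.argwhere(m&k)]);F=F[(F[:,1]<-88)&(F[:,1]>-126)]
print(len(F),np.percentile(F,[2,50,98],axis=0))
def P(th,off): 
    u=np.array([np.sin(th),-np.cos(th)]);t=np.array([np.cos(th),np.sin(th)]); return np.array([-.035,-.184])+.085*u-off*t
th0=np.arctan2(d[0],-d[1])
print('start',P(th0,.04),to(w(*P(th0,.04)),.10))
prev=P(th0,.04)
for th in np.r_[th0,np.arange(.25,1.65,.15)]:
    q=P(th,.022); dd=q-prev; print(round(th,3),q.round(4),'dtool',np.round([-dd[0],dd[1]],4)); prev=q
E
```

```text
grip [0.60851887 0.00635725 0.047196  ] 0.0033779361077961255 [-0.02441273 -0.27118899]
r 0.08782943950341542 theta 0.12083743447701381
[0.48563605 0.15643249 0.11136952] [-0.12809003 -0.10725674] [ 5.10367986e+00  3.65234288e+00  1.14517146e+02  2.80330768e-03
  6.16709859e+01 -9.18859610e+01] [-1.79997220e+02  1.59520149e-01 -1.73011682e+02]
170 [[-2.97258091e+01 -1.20033491e+02]
 [-1.31737315e+01 -1.06114217e+02]
 [ 2.52444468e-02 -9.27205884e+01]]
start [-0.06446212 -0.27320193] [-0.06   -0.166   0.0165]
0.121 [-0.0466 -0.271 ] dtool [-0.0179  0.0022]
0.25 [-0.0353 -0.2718] dtool [-0.0113 -0.0008]
0.4 [-0.0222 -0.2709] dtool [-0.0131  0.0009]
0.55 [-0.0093 -0.268 ] dtool [-0.0128  0.0029]
0.7 [ 0.0029 -0.2632] dtool [-0.0123  0.0048]
0.85 [ 0.0143 -0.2566] dtool [-0.0114  0.0066]
1.0 [ 0.0246 -0.2484] dtool [-0.0103  0.0082]
1.15 [ 0.0336 -0.2388] dtool [-0.009   0.0096]
1.3 [ 0.041  -0.2279] dtool [-0.0074  0.0109]
1.45 [ 0.0467 -0.2161] dtool [-0.0057  0.0119]
1.6 [ 0.0506 -0.2035] dtool [-0.0039  0.0126]
```

Block measured home: front at x ≈ 0, centre y ≈ -106. The grip triangulates to z = 47 mm, r = 88 mm, θ = 0.12 rad, which agrees with the text. I approach the handle from its -x side.

Call:
move_arm --pt "0 -0.04 0" --pt "0 -0.04 0" --pt "0 -0.04 0" --pt "0 -0.03 0" --pt "0 -0.016 0" --spin '[0,0,0,0,0]'

```text
time: 11.9
tcp_pos: [0.506, -0.0108, 0.1095]
orientation: [-179.9, 0.1, -173.1]
ft_force: [-0.2, 0.8, 0.2]
finger_gap: 0.0
grasp_force: 0.0
```

Call:
move_arm --pt "-0.027 0 0.02" --pt "-0.027 0 0.02" --pt "0 0 0.02" --pt "0 0 0.02" --pt "0 0 0" --spin '[0,0,0,0,0]'

```text
time: 12.4
tcp_pos: [0.5567, -0.0014, 0.0263]
orientation: [179.9, -0.3, -173.0]
ft_force: [-0.8, -0.4, -0.7]
finger_gap: 0.0003
grasp_force: 0.0
```

```bash
python3 - <<'E'
from h import *
st=manip.state(); print(st['time'],st['tcp_pos'],fr(st['tcp_pos']),st['q'],st['ft_force'],to(w(-.0466,-.271),.032))
E
```

```text
12.4 [ 0.55674017 -0.00144501  0.02625471] [-0.07675633 -0.27262286] [-1.18177705e+01  1.79685101e+01  1.08644461e+02  1.62266013e-03
  5.36922535e+01 -1.08803483e+02] [-0.76664045 -0.44808777 -0.71883236] [-0.0302  0.0016 -0.0057]
```

Call:
move_arm --pt "-0.01 0 -0.005" --pt "-0.01 0.001 0" --pt "-0.01 0 0" --pt "-0.011 0 0" --pt "-0.013 0.001 0" --spin '[0,0,0,0,0]'

```text
time: 12.9
tcp_pos: [0.6128, 0.0069, 0.0346]
orientation: [180.0, -0.0, -173.0]
ft_force: [-3.6, -0.5, 0.2]
finger_gap: 0.0
grasp_force: 1.3
```

Call:
move_arm --pt "-0.013 0.003 0" --pt "-0.012 0.005 0" --pt "-0.011 0.007 0" --pt "0 0 0" --spin '[0,0,0,0]'

```text
time: 13.3
tcp_pos: [0.6476, 0.0268, 0.0345]
orientation: [-180.0, 0.1, -173.0]
ft_force: [-0.5, -0.2, 0.9]
finger_gap: 0.0001
grasp_force: 0.0
```

```bash
python3 - <<'E'
from h import *
st=manip.state(); print(st['time'],st['tcp_pos'],fr(st['tcp_pos']),st['q'],st['ft_force'])
for x,y in((.0246,-.2484),(.0336,-.2388),(.041,-.2279),(.0467,-.2161),(.0506,-.2035)): print(to(w(x,y),.032))
E
```

```text
13.3 [0.6475703  0.02682606 0.03447418] [ 0.01684215 -0.25563192] [-7.63774948e+00  2.71080880e+01  9.50139227e+01  1.49903487e-02
  5.77782371e+01 -1.04694262e+02] [-0.51048215 -0.15502336  0.86835641]
[-0.0078  0.0072  0.0025]
[-0.0168  0.0168  0.0025]
[-0.0242  0.0277  0.0025]
[-0.0299  0.0395  0.0025]
[-0.0338  0.0521  0.0025]
```

Call:
move_arm --pt "-0.008 0.007 0" --pt "-0.009 0.01 0" --pt "-0.007 0.011 0" --pt "-0.006 0.012 0" --pt "-0.003 0.01 0" --spin '[0,0,0,0,0]'

```text
time: 13.8
tcp_pos: [0.6729, 0.078, 0.0343]
orientation: [-179.6, -0.1, -172.8]
ft_force: [-9.0, -39.6, 5.4]
finger_gap: -0.0002
grasp_force: 19.2
```

Call:
move_arm --pt "0 0.003 0" --pt "0 0.003 0" --pt "0 0 0" --spin '[0,0,0]'

```text
time: 14.1
tcp_pos: [0.6728, 0.0777, 0.0346]
orientation: [-179.2, -0.1, -172.9]
ft_force: [-3.1, -32.4, 1.6]
finger_gap: -0.0
grasp_force: 15.6
```

```bash
cat > hd.py <<'E'
from h import *
st=manip.state(); print(st['time'],st['tcp_pos'],fr(st['tcp_pos']),st['ft_force'])
def red(n,box):
    s=snap(n);h=cv2.cvtColor(s['image'],cv2.COLOR_BGR2HSV).astype(int)
    m=((h[...,0]<8)|(h[...,0]>172))&(h[...,1]>150)&(h[...,2]>80);k=np.zeros_like(m);k[box[1]:box[3],box[0]:box[2]]=1;m&=k
    return s,np.argwhere(m)[:,::-1]
s,p=red('top',(330,120,460,230)); print('top red',len(p))
if len(p):
    g=onz(s,p.mean(0),.047);d=fr(g)-[-.035,-.184];print('grip',fr(g),'r',np.hypot(*d),'theta',np.arctan2(d[0],-d[1]))
    e=np.array([fr(onz(s,q,.047)) for q in p])-d*0; c=e-e.mean(0); v=np.linalg.svd(c)[2][0]; print('axis theta',np.arctan2(abs(v[0]),-v[1]*np.sign(v[0])))
t,q=red('side',(330,185,420,265));print('side red',len(q),q.mean(0) if len(q) else '')
if len(q):
    for th in(1.3,1.4,1.5,1.57): print(th,proj(t,(*w(-.035+.085*np.sin(th),-.184-.085*np.cos(th)),.047)))
E
python3 hd.py
```

```text
14.1 [0.6727585  0.07768166 0.03458362] [ 0.04804033 -0.20822506] [ -3.09807488 -32.35459708   1.57387898]
top red 32
grip [ 0.03693247 -0.17875633] r 0.07212333794622722 theta 1.643564722961944
axis theta 1.6397563969099855
side red 63 [363.96825397 220.6984127 ]
1.3 [368.34183315 225.31042739]
1.4 [367.60835908 223.436878  ]
1.5 [366.48544448 221.61170472]
1.57 [365.47938647 220.37136681]
```

The handle is at its end: 32 N reaction, and the grip at θ ≈ 1.57 in both views. I back off and verify.

Call:
move_arm --pt "0 -0.015 0" --pt "0 -0.02 0" --pt "0 -0.005 -0.03" --pt "0 0 -0.05" --pt "0 0 -0.04" --spin '[0,0,0,0,0]'

```text
time: 14.7
tcp_pos: [0.6777, 0.046, 0.1568]
orientation: [180.0, 0.1, -173.0]
ft_force: [0.5, 0.1, 0.2]
finger_gap: 0.0
grasp_force: 0.0
```

Call:
move_arm --pt "0.04 -0.02 -0.03" --pt "0.04 -0.02 -0.03" --pt "0.04 -0.02 0" --pt "0.04 -0.02 0" --pt "0 0 0" --spin '[0,0,0,0,0]'

```text
time: 15.2
tcp_pos: [0.5301, -0.0505, 0.2096]
orientation: [180.0, -0.0, -173.2]
ft_force: [-0.0, 0.3, -1.2]
finger_gap: 0.0004
grasp_force: 0.0
```

```bash
cat >> hd.py <<'E'
h=cv2.cvtColor(s['image'],cv2.COLOR_BGR2HSV).astype(int)
p=proj(s,(*w(-.04,-.105),.036)).astype(int)
m=(h[...,2]>150)&(h[...,1]>25)&(h[...,0]<45);k=np.zeros_like(m);k[p[1]-28:p[1]+28,p[0]-14:p[0]+14]=1
c=max(cv2.findContours((m&k).astype(np.uint8),cv2.RETR_EXTERNAL,cv2.CHAIN_APPROX_NONE)[0],key=cv2.contourArea)[:,0]
print('block',cv2.minAreaRect(np.array([fr(onz(s,q,.036))*1000 for q in c],np.float32)))
a=cv2.resize(s['image'][140:265,290:450],None,fx=3.2,fy=3.2,interpolation=cv2.INTER_CUBIC)[:,:400];b=cv2.resize(t['image'][165:290,270:395],(400,400),interpolation=cv2.INTER_CUBIC)
cv2.imwrite('pics/g5.png',np.hstack([a,b]))
E
python3 hd.py
```

```text
15.2 [ 0.53009167 -0.05050234  0.20960059] [-0.10918478 -0.31806688] [-0.02872177  0.2623773  -1.17627694]
top red 223
grip [ 0.05196607 -0.1844846 ] r 0.08696742314537578 theta 1.565224073183116
axis theta 1.5589194482167386
side red 194 [367.97938144 220.32474227]
1.3 [368.34183315 225.31042739]
1.4 [367.60835908 223.436878  ]
1.5 [366.48544448 221.61170472]
1.57 [365.47938647 220.37136681]
block ((-39.97949981689453, -105.17571258544922), (29.8438720703125, 81.09796905517578), 88.00716400146484)
```

View pics/g5.png

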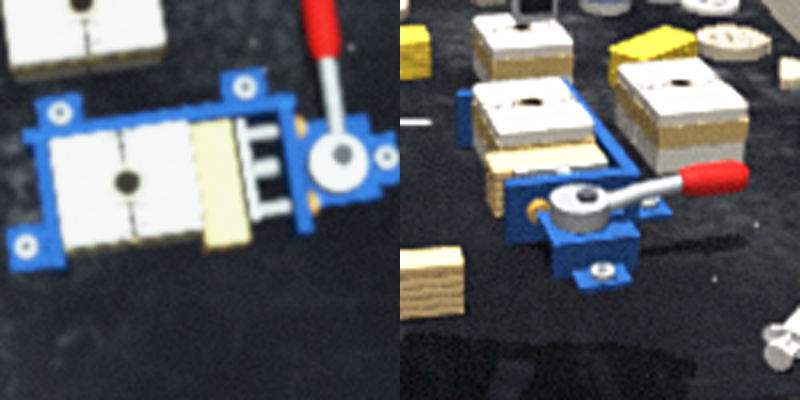

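The left crop shows the block at (222,185), square between mould and pad and against the bar. It measures (-40.0, -105.2) mm in the frame axes, square to 2°. The handle points to +x at θ ≈ 1.565, and the robot is clear.

```bash
python3 -c "
from plant import manip
print(manip.hand_in())"
```

```text
the job is handed in; nothing more can be done
None
```

The 28 mm block (packer_mid) is home against the back bar between the 90 mm mould and the pad, the handle is shut at its end stop (about 1.565 rad by camera), and the job was handed in at about 15 s; the pad and mould contact forces were not measured and no verdict was returned.

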